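# Set the polarizer ring of the inspection camera and capture

## Robot

A 6-joint arm with a two-finger parallel gripper is mounted at the origin on a cart in front of the work surface, level with it; the furniture and walls round the work are solid. World frame = base frame: x ahead of the robot, y to its left, z up, the work surface at z = 0. Lengths are in mm, angles in rad, forces in N, time in s.
With the tool pointing down it reaches from about 275 to 725 mm from the base axis. Payload 5.6 kg.
Tool frame: the origin (TCP) lies on the centre line of the jaws, within the pads' length; the fingertips stand 19 mm ahead of it and the grasp point (between the pads) is the TCP; z points along the fingers, y is the line along which they close (so a half turn about z gives the same grasp; the last joint's range is limited). The gripper opens to 85 mm and grips with 20 to 120 N. Pads are 22 mm wide; open, the fingers measure 114 mm over their backs; the gripper's body (76 mm by 85 mm) begins 54 mm behind the grasp point. The pads swing forward as they close: fully open they stand 13 mm farther back than shut.
Start: joints at [-0.983, 0.255, 0.108, 0, -1.424, -0.285], TCP at [164.026, -524.965, 250.283] pointing down, gripper open.
Joint ranges: [-2.95, 2.95], [-1.21, 1.97], [-1.09, 1.5], [-2.87, 1.71], [-2.94, -0.07], [-3.05, 3.05]. Speed limits (rad/s): [2.57, 2.57, 3.14, 3.14, 3.14, 3.14].

## Interface

Orientations are given as a rotation vector (axis times angle).
In Python, from station import arm, vision, silhouettes gives the robot as it stands.
- The arm moves only by the tool servo_tool, never from a script. Its arguments are lists of equal length, an entry for each row: "angular": the turn, a rotation vector about the tool's x, y, z in degrees, a list of three; "linear": the shift along the tool's x, y, z in m, a list of three; "claw": the opening, from 0 (shut) to 1 (fully open). In form: {"angular": [[ax, ay, az], ...], "linear": [[tx, ty, tz], ...], "claw": [claw, ...]}. A call has 1 to 20 rows; each row is the pose to reach, as a shift and turn from the pose commanded when the call began, along the tool's axes at that moment; what a row does not reach only later rows make up. A row lasts 1/12 s, in which the tool goes at most 41.7 mm and 7.16 degrees, less where a joint would pass 70% of its speed; a pose out of reach is approached as far as the arm can. A call with a gripper value outside its range is refused whole. The fingers move at their own pace and stop on an object; "grip_force" is the grip in N (left out, the last holds). Time passes only in rows, so rows that repeat a pose let the fingers close. It gives the time, the measured TCP pose, the force, the opening and the grip force at its end, in the units of the state.
- arm.get_obs(): the state, without advancing time (a new reading comes with each control period).
- vision.get_image(name): name is "scene" or "top" or "wrist"; returns a dict with "image" (480x640x3 uint8, red, green, blue), "fx", "fy", "cx", "cy" (pixels), "k1" (the pictures are not rectified: a ray, as slopes to the right and down, at radius r is drawn at 1 + k1 r^2 times it, then the intrinsics apply), "R" (3x3) and "t" (3): a world point X has camera coordinates R X + t. Camera axes: x right, y down, z forward; pixel columns grow to the right and rows downward; lengths in mm; the calibration is good to about 2 mm. A picture is of the moment at which its call begins. There is no depth.
- arm.finish_job(): hands the job in; it is judged then, once.
Trained networks look in a picture, given as the dict that the camera call returned (one of the last four; its "shot" number tells which), for a name from the list of things; names that differ only in an ending like _2 or _b are one class to them, and where a whole thing is asked for, a point or a joint stands for the part that bears it (a point fixed in the world has none). Each returns a list of dicts, best first, with "score" (0 to 1); they miss things now and then, are a little off and sometimes report something else, mostly with a low value. They report only what shows in the picture. A call takes as long as a camera call. They do not tell look-alikes from the thing itself.
- silhouettes(label, picture): "pixels" (480x640 bool, what is visible of it) and "box" ([left, top, right, bottom] in pixels, round what is visible of it).
The state is a dict: "clock": time; "joints": joint angles; "joint_vel": joint speeds; "effort": joint torques, N m; "tcp_pos": TCP position; "ee_rot": TCP orientation; "contact_force": force on the tool from outside, world axes, zero at the start; "ft_torque": the same for the moment, N m; "finger_gap": finger opening in mm; "grasp_force": force on a finger pad.
Only numpy, scipy, OpenCV 4.12 (cv2) and the standard library are available. Lean on these libraries where they do the work, as an engineer would, in place of code of your own. Each camera call takes 0.05 s, during which the arm holds its last target. There are 200 camera calls.

## Task

With the tips or the outside of the fingers, gently push the lever post of the inspection camera's polarizer ring round its arc until the thin black pointer stands over the red stud, and leave it there; then press the white capture button down and let it come up again. Only touch and push: nothing is to be gripped or lifted, press the button only with the ring set, and leave the relay card on the glass and everything else on the bench where it is.

Things in the scene. Friction and masses are not known exactly. Their poses are not given: they have to be found in the camera images.
- inspection_camera: Flat-bed inspection camera, fixed: light grey round housing 224 mm across, flat top 26 mm above the bench, black connector block at its rear, round glass stage (65 mm across, top at 41 mm) in the middle. Origin on the ring's axis at bench height, z up; its -x runs through the middle of the scale, toward the robot give or take 0.3 rad. White scale strokes along the front half.
- polarizer_ring: Black knurled ring, outer radius 54 mm, top 39 mm above the bench, turning about the vertical axis through the camera's centre (same origin). Turns 1.15 rad either way from mid-scale to end stops. Friction 0.16 N m (about 2 N at the lever post), no spring: stays where left. The lever, a flat black bar (top 39 mm above the bench), runs along the ring body's -x and carries the post and pointer.
- lever_top (a point): Centre of the top of the lever post: upright round black post 12 mm thick (15 mm collar at its foot, up to 43 mm above the bench), 74 mm from the ring's axis, top 75 mm above the bench. Push it sideways along the arc, from either side.
- pointer_tip (a point): Outer end of the thin black pointer (3 mm wide) that runs on outward from the post; 98 mm from the ring's axis, 34.5 mm above the bench (its top 36 mm).
- red_stud: Red disc 18 mm across, 4 mm high, fixed on the scale, centre 98 mm from the ring's axis, top 30 mm above the bench: the wanted setting. Origin: centre of underside. Blue, yellow and green discs alike mark other settings; the four lie 0.45 and 0.9 rad either side of mid-scale, colours in any order. The pointer passes just above them; the lever starts near mid-scale, so red may be to either side.
- capture_top (a point): Centre of the top of the white round push button (cap 32 mm across, in a black round housing 48 mm across fixed to the bench); 22 mm above the bench. It is the capture button. Pressed straight down.
- capture (a joint): Travel of the capture button, 0 (up) to 0.006 m (fully down); springs back by itself; about 4 N holds it fully down.
- relay_card_0: Small green relay card, 28x40x12 mm, lying loose on the camera's round glass, which is 41 mm above the bench. It is the board being inspected; origin at the centre of its underside. Must stay where it is.
- solder_spool: Spool of solder wire with green flanges, 53 mm across, 36 mm high, standing on the bench; bystander.
- flux_syringe: Clear flux syringe lying on the bench, 113 mm long; bystander.
- marker: White marker with a red cap lying on the bench, 135 mm long; bystander.
- esd_brush: Black bristle brush lying on the bench, 170 mm long; bystander.
- spudger: Black nylon pry stick lying on the bench, 150 mm long; bystander.
- cup_screws: Small white cup of screws, 58 mm across, 26 mm high; bystander.
- kapton_roll: Roll of amber tape lying flat, 62 mm across, 19 mm high; bystander.
Things that resemble listed ones, but are neither listed nor needed, are in the scene too. Leave any blue, green or turquoise look-alike of the part that bears capture_top alone.

How it is judged:
By the outcome, as a careful person would: the job done as asked, in the order asked, and still so for the second after the job is handed in, with the robot touching nothing.
It also fails if it takes over 48 s, if anything falls off the work surface, if the arm or the gripper's body presses on something with over 40 N, if the wrist force passes 120 N, or if a joint passes its speed limit or range.

## Working session

There is one attempt and no reset: what is moved stays moved. The work goes in short steps, Python scripts to look and compute and a tool call to move; the robot and the scene stay as the last step left them, time stands still between calls to the robot, and variables do not carry over. Pictures are saved under pics/ and viewed, at most 10 in all, crops included, and the job is handed in when it is done.

Besides the shell and the picture viewer there is one more tool, called after "Call:" as name(argument=value, ...) on one line, values as JSON. servo_tool: Moves the arm, as the interface text tells. Its arguments: {"type":"object","properties":{"angular":{"type":"array","items":{"type":"array","items":{"type":"number"}}},"linear":{"type":"array","items":{"type":"array","items":{"type":"number"}}},"claw":{"type":"array","items":{"type":"number"}},"grip_force":{"type":"number"}},"required":["angular","linear","claw"]}

```bash
mkdir -p pics; cat > h.py <<'E'
import numpy as np, cv2
from station import arm, vision, silhouettes
def ray(p,u,v):
    K=np.array([[p["fx"],0,p["cx"]],[0,p["fy"],p["cy"]],[0,0,1.]])
    q=cv2.undistortPoints(np.array([[[u,v]]],float),K,np.array([p["k1"],0,0,0.]))[0,0]
    R=np.array(p["R"]);t=np.array(p["t"])
    return -R.T@t, R.T@np.array([q[0],q[1],1])
def at(p,u,v,z):
    o,d=ray(p,u,v); return (o+d*(z-o[2])/d[2]).round(1)
def cen(s):
    y,x=np.nonzero(s["pixels"]); return x.mean(),y.mean()
def save(p,n): cv2.imwrite(f"pics/{n}.png",p["image"][:,:,::-1])
E
python3 - <<'E'
from h import *
for n in("top","scene"):
    p=vision.get_image(n); save(p,n+"0")
    for l,z in(("inspection_camera",26),("polarizer_ring",39),("lever_top",75),("red_stud",30),("capture_top",22),("pointer_tip",35),("relay_card_0",47)):
        for s in silhouettes(l,p)[:3]:
            c=cen(s); print(n,l,round(s["score"],2),s["box"],np.round(c),at(p,*c,z))
o=arm.get_obs();print(o["tcp_pos"],o["ee_rot"],o["clock"])
E
```

```text
top inspection_camera 0.94 [341.2, 170.5, 419.5, 256.1] [381. 218.] [ 595.4 -254.9   26. ]
top inspection_camera 0.4 [297.8, 260.8, 307.5, 270.2] [302. 265.] [454.1 -24.   26. ]
top polarizer_ring 0.55 [363.3, 200.1, 399.0, 241.1] [381. 219.] [ 589.2 -255.4   39. ]
top capture_top 0.57 [295.9, 260.1, 306.2, 268.9] [302. 265.] [455.9 -23.8  22. ]
top capture_top 0.47 [318.5, 278.8, 332.6, 293.3] [325. 285.] [397.9 -91.3  22. ]
top capture_top 0.44 [283.3, 287.4, 294.6, 297.4] [288. 293.] [373.8  14.9  22. ]
top pointer_tip 0.68 [363.8, 199.0, 401.4, 244.0] [381. 219.] [ 590.4 -254.7   35. ]
top relay_card_0 0.41 [378.0, 204.6, 386.9, 223.5] [381. 216.] [ 597.5 -254.6   47. ]
scene inspection_camera 0.88 [287.8, 178.3, 375.9, 245.7] [331. 211.] [ 592.3 -240.3   26. ]
scene polarizer_ring 0.83 [309.2, 187.8, 364.1, 223.9] [337. 207.] [ 583.2 -252.1   39. ]
scene lever_top 0.91 [313.8, 186.8, 361.5, 221.9] [336. 206.] [ 564.6 -222.    75. ]
scene capture_top 0.62 [344.2, 309.0, 353.9, 326.3] [348. 319.] [373.7  14.7  22. ]
scene capture_top 0.53 [320.0, 286.6, 330.5, 298.2] [327. 291.] [457.8 -23.4  22. ]
scene capture_top 0.44 [265.9, 277.5, 279.4, 291.0] [272. 285.] [573.9  36.3  22. ]
scene pointer_tip 0.87 [310.6, 190.1, 363.0, 222.7] [336. 207.] [ 586.1 -254.4   35. ]
scene relay_card_0 0.71 [326.1, 199.2, 340.0, 209.8] [332. 202.] [ 596.7 -251.8   47. ]
[ 164.02866707 -524.95068568  250.27024153] [-4.73899128e-01  3.10563791e+00  6.33444656e-05] 0.8
```

View pics/top0.png

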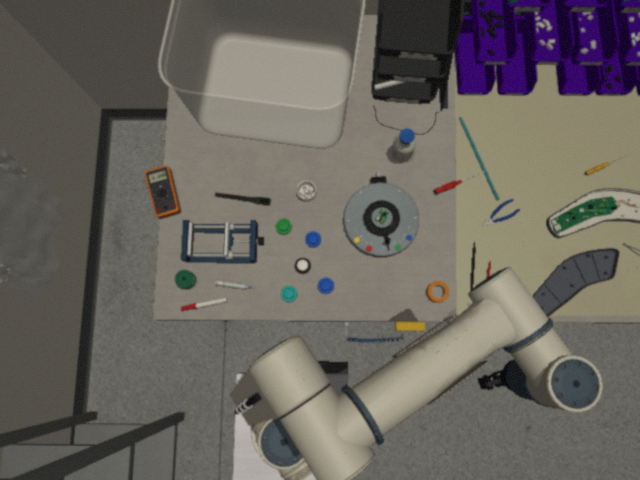

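View pics/scene0.png

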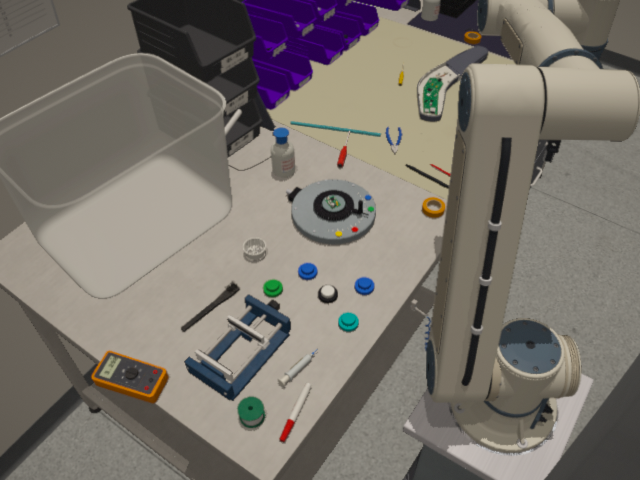

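Call:
servo_tool(angular=[[0,0,0],[0,0,0],[0,0,0],[0,0,0],[0,0,0],[0,0,0],[0,0,0],[0,0,0],[0,0,0],[0,0,0],[0,0,0],[0,0,0],[0,0,0],[0,0,0]], linear=[[-0.036,0.018,0],[-0.072,0.035,0],[-0.108,0.053,0],[-0.144,0.071,0],[-0.18,0.088,0],[-0.216,0.106,0],[-0.252,0.124,0],[-0.288,0.141,0],[-0.324,0.159,0],[-0.36,0.177,0],[-0.391,0.192,0],[-0.391,0.192,0],[-0.391,0.192,0],[-0.391,0.192,0]], claw=[0,0,0,0,0,0,0,0,0,0,0,0,0,0])

```text
clock: 1.97
tcp_pos: [479.9, -225.1, 250.2]
ee_rot: [0.475, -3.105, 0.0]
contact_force: [0.3, -0.2, 0.0]
finger_gap: 0.1
grasp_force: 0.0
```

```bash
python3 - <<'E'
from h import *
p=vision.get_image("wrist"); save(p,"w0")
for l,z in(("inspection_camera",26),("polarizer_ring",39),("lever_top",75),("red_stud",30),("capture_top",22),("pointer_tip",35)):
        for s in silhouettes(l,p)[:3]:
            c=cen(s); print(l,round(s["score"],2),s["box"],np.round(c),at(p,*c,z))
o=arm.get_obs();print(o["tcp_pos"],o["ee_rot"],o["clock"],o["contact_force"],o["finger_gap"])
E
```

```text
inspection_camera 0.96 [165.7, 200.1, 364.7, 366.8] [253. 277.] [ 570.7 -273.9   26. ]
inspection_camera 0.41 [210.4, 219.2, 308.5, 347.8] [256. 294.] [ 588.9 -265.9   26. ]
polarizer_ring 0.88 [210.4, 226.2, 312.4, 350.4] [255. 294.] [ 582.9 -265.4   39. ]
lever_top 0.76 [210.2, 220.3, 307.6, 350.8] [255. 294.] [ 563.2 -263.7   75. ]
red_stud 0.48 [308.0, 231.8, 327.4, 246.7] [319. 239.] [ 506.5 -218.7   30. ]
capture_top 0.95 [487.0, 335.5, 516.8, 360.8] [502. 347.] [573.   29.5  22. ]
capture_top 0.86 [435.1, 285.2, 461.5, 316.7] [448. 301.] [535.3 -57.9  22. ]
capture_top 0.64 [450.2, 157.5, 486.6, 192.1] [468. 173.] [399.5 -96.8  22. ]
pointer_tip 0.57 [210.3, 219.6, 310.8, 350.4] [256. 294.] [ 584.5 -265.4   35. ]
[ 479.57240332 -225.64486149  250.45954587] [-4.72100660e-01  3.10562095e+00 -1.23809926e-04] 2.3167 [-0.21563016  0.01075585  0.56847519] -0.23767167463025682
```

View pics/w0.png

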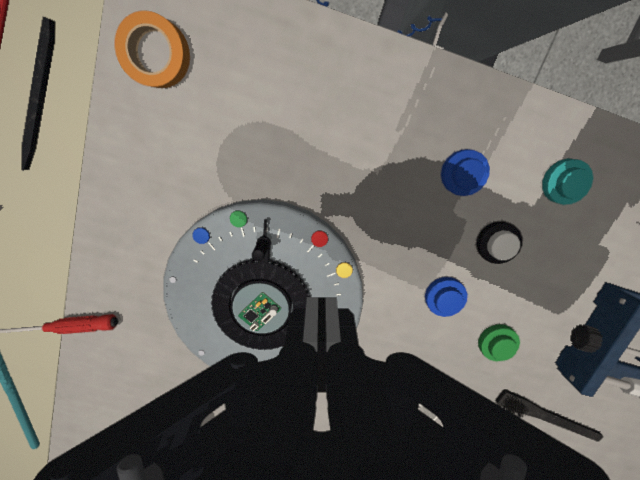

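```bash
python3 - <<'E'
from h import *
from scipy.optimize import least_squares
p=vision.get_image("wrist")
im=p["image"]
hsv=cv2.cvtColor(im,cv2.COLOR_RGB2HSV)
P=[]
for n,(u,v) in dict(blue=(201,236),green=(238,219),red=(319,239),yellow=(344,270)).items():
    w=np.zeros((480,640),bool); w[v-14:v+15,u-14:u+15]=1
    m=w&(hsv[...,1]>110)&(hsv[...,2]>60)
    y,x=np.nonzero(m); q=at(p,x.mean(),y.mean(),29); P.append(q); print(n,m.sum(),x.mean().round(1),y.mean().round(1),q)
P=np.array(P)
f=least_squares(lambda c:np.hypot(*(P[:,:2]-c).T)-98,[595,-255]);c=f.x;print("centre",c,f.fun)
a=[np.arctan2(*(q[:2]-c)[::-1]) for q in P];print("angles",np.mod(a,2*np.pi))
w=np.zeros((480,640),bool); w[215:262,480:525]=1
m=w&(hsv[...,1]<60)&(hsv[...,2]>110); m=cv2.morphologyEx(m.astype(np.uint8),cv2.MORPH_OPEN,np.ones((5,5)))
y,x=np.nonzero(m);print("cap",m.sum(),x.mean(),y.mean(),at(p,x.mean(),y.mean(),22))
crop=cv2.resize(im[195:355,150:370],None,fx=3.5,fy=3.5,interpolation=cv2.INTER_CUBIC)
cv2.imwrite("pics/w0c.png",crop[:,:,::-1])
E
```

```text
blue 213 201.3 235.7 [ 539.4 -336.2   29. ]
green 202 238.5 218.9 [ 510.6 -303.4   29. ]
red 213 319.7 238.6 [ 506.2 -218.6   29. ]
yellow 195 344.4 269.8 [ 531.8 -183.    29. ]
centre [ 596.58648965 -256.53925483] [ 0.06186271 -0.07346713  0.02604026  0.00668978]
angles [4.08976657 3.64057203 2.74418165 2.29300227]
cap 576 505.55902777777777 246.25694444444446 [457.8 -25.8  22. ]
```

View pics/w0c.png

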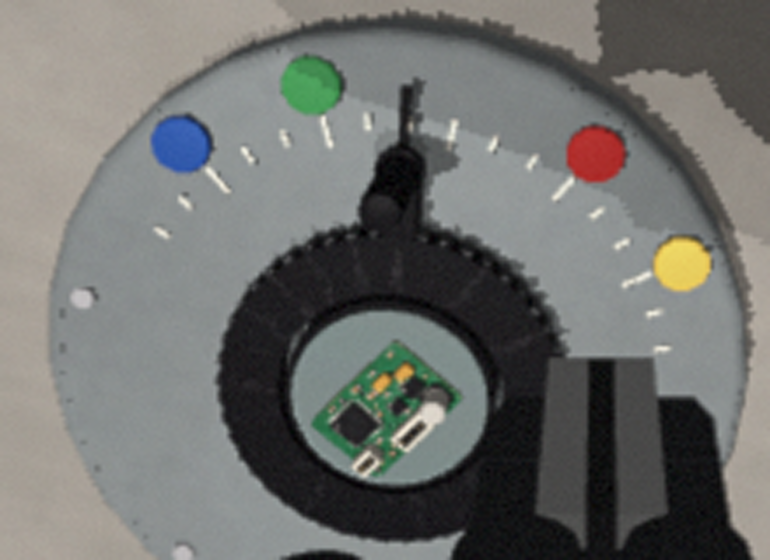

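```bash
cat >> h.py <<'E'
from scipy.spatial.transform import Rotation as Ro
C=np.array([596.6,-256.5]); RED=2.744
def pose(th,off,z,r=74):
    e=np.array([np.cos(th),np.sin(th)]);t=np.array([-e[1],e[0]])
    y=np.r_[-t,0]; zt=np.array([0,0,-1.]); x=np.cross(y,zt)
    return np.r_[C+r*e+off*t,z],np.c_[x,y,zt]
def rel(T0,T1):
    R0=T0[1]; return ((R0.T@(T1[0]-T0[0]))/1000).round(4), np.degrees(Ro.from_matrix(R0.T@T1[1]).as_rotvec()).round(2)
E
python3 - <<'E'
from h import *
p=vision.get_image("wrist")
t=at(p,267.7,219,36)[:2]-C;print("tip",t,np.hypot(*t),np.arctan2(t[1],t[0])%6.283)
t=at(p,258.6,255,75)[:2]-C;print("post",t,np.hypot(*t),np.arctan2(t[1],t[0])%6.283)
th=np.arctan2(t[1],t[0])%6.283
o=arm.get_obs();T0=(o["tcp_pos"],Ro.from_rotvec(o["ee_rot"]).as_matrix())
for th in(3.2,3.25):
  A=pose(th,38,150);print(th,A[0],rel(T0,A))
  B=pose(th,38,69); print(rel(A,B))
  for d in(0.1,.2,.3,.4,.5): print(d,rel(B,pose(th-d,25,69)))
E
```

```text
tip [-96.7 -18. ] 98.36101870151614 3.325443780795142
post [-73.1 -14.6] 74.5437455458203 3.3385398176052794
3.2 [ 524.94440404 -298.75488809  150.        ] (array([-0.0213, -0.0834,  0.1004]), array([-1.000e-02,  1.000e-02,  1.396e+01]))
(array([0.   , 0.   , 0.081]), array([0., 0., 0.]))
0.1 (array([0.0021, 0.0205, 0.    ]), array([0.  , 0.  , 5.73]))
0.2 (array([0.0035, 0.0282, 0.    ]), array([ 0.  ,  0.  , 11.46]))
0.3 (array([0.0041, 0.036 , 0.    ]), array([ 0.  ,  0.  , 17.19]))
0.4 (array([0.0039, 0.0438, 0.    ]), array([ 0.  ,  0.  , 22.92]))
0.5 (array([0.0029, 0.0515, 0.    ]), array([ 0.  ,  0.  , 28.65]))
3.25 [ 527.14581908 -302.28336765  150.        ] (array([-0.0224, -0.0874,  0.1004]), array([-1.00e-02,  1.00e-02,  1.11e+01]))
(array([0.   , 0.   , 0.081]), array([0., 0., 0.]))
0.1 (array([0.0021, 0.0205, 0.    ]), array([0.  , 0.  , 5.73]))
0.2 (array([0.0035, 0.0282, 0.    ]), array([ 0.  ,  0.  , 11.46]))
0.3 (array([0.0041, 0.036 , 0.    ]), array([ 0.  ,  0.  , 17.19]))
0.4 (array([0.0039, 0.0438, 0.    ]), array([ 0.  ,  0.  , 22.92]))
0.5 (array([0.0029, 0.0515, 0.    ]), array([ 0.  ,  0.  , 28.65]))
```

```bash
python3 - <<'E'
from h import *
o=arm.get_obs();T0=(o["tcp_pos"],Ro.from_rotvec(o["ee_rot"]).as_matrix())
th=3.33
A=pose(th,38,150);print(A[0],rel(T0,A))
B=pose(th,38,69)
print("touch",rel(B,pose(th,22,69)))
for d in np.arange(0,.6,.04): print(d.round(2),*rel(B,pose(th-d,21,69)))
E
```

```text
[ 531.02671777 -307.6873486   150.        ] (array([-0.0245, -0.0937,  0.1004]), array([-0.01,  0.01,  6.52]))
touch (array([-0.   ,  0.016,  0.   ]), array([0., 0., 0.]))
0.0 [0.    0.017 0.   ] [0. 0. 0.]
0.04 [0.0008 0.02   0.    ] [0.   0.   2.29]
0.08 [0.0014 0.023  0.    ] [0.   0.   4.58]
0.12 [0.002 0.026 0.   ] [0.   0.   6.88]
0.16 [0.0024 0.0291 0.    ] [0.   0.   9.17]
0.2 [0.0027 0.0321 0.    ] [ 0.    0.   11.46]
0.24 [0.0029 0.0352 0.    ] [ 0.    0.   13.75]
0.28 [0.0029 0.0383 0.    ] [ 0.    0.   16.04]
0.32 [0.0028 0.0413 0.    ] [ 0.    0.   18.33]
0.36 [0.0027 0.0444 0.    ] [ 0.    0.   20.63]
0.4 [0.0023 0.0475 0.    ] [ 0.    0.   22.92]
0.44 [0.0019 0.0505 0.    ] [ 0.    0.   25.21]
0.48 [0.0013 0.0535 0.    ] [ 0.   0.  27.5]
0.52 [0.0007 0.0565 0.    ] [ 0.    0.   29.79]
0.56 [-0.0001  0.0595  0.    ] [ 0.    0.   32.09]
```

Call:
servo_tool(angular=[[0,0,2],[0,0,4],[0,0,6.5],[0,0,6.5],[0,0,6.5],[0,0,6.5],[0,0,6.5]], linear=[[-0.008,-0.03,0.02],[-0.016,-0.06,0.05],[-0.024,-0.093,0.08],[-0.024,-0.093,0.1],[-0.024,-0.093,0.1],[-0.024,-0.093,0.1],[-0.024,-0.093,0.1]], claw=[0,0,0,0,0,0,0])

```text
clock: 3.0
tcp_pos: [531.1, -306.8, 152.4]
ee_rot: [-0.298, 3.125, -0.003]
contact_force: [-0.0, 0.2, 0.0]
finger_gap: -0.1
grasp_force: 0.0
```

Call:
servo_tool(angular=[[0,0,0],[0,0,0],[0,0,0],[0,0,0],[0,0,0]], linear=[[0,0,0.03],[0,0,0.06],[0,0,0.081],[0,0,0.081],[0,0,0.081]], claw=[0,0,0,0,0])

```text
clock: 3.42
tcp_pos: [531.2, -306.5, 71.2]
ee_rot: [-0.299, 3.126, -0.002]
contact_force: [-0.4, -1.7, 1.2]
finger_gap: -0.1
grasp_force: 0.0
```

Call:
servo_tool(angular=[[0,0,0],[0,0,0],[0,0,0],[0,0,2.3],[0,0,4.6],[0,0,6.9],[0,0,9.2],[0,0,11.5],[0,0,13.8],[0,0,16],[0,0,18.3],[0,0,20.6],[0,0,22.9],[0,0,22.9],[0,0,22.9]], linear=[[0,0.006,0],[0,0.012,0],[0,0.017,0],[0.0008,0.02,0],[0.0014,0.023,0],[0.002,0.026,0],[0.0024,0.0291,0],[0.0027,0.0321,0],[0.0029,0.0352,0],[0.0029,0.0383,0],[0.0028,0.0413,0],[0.0027,0.0444,0],[0.0023,0.0475,0],[0.0023,0.0475,0],[0.0023,0.0475,0]], claw=[0,0,0,0,0,0,0,0,0,0,0,0,0,0,0])

```text
clock: 4.67
tcp_pos: [519.9, -260.3, 70.4]
ee_rot: [0.327, 3.123, -0.0]
contact_force: [1.2, -0.1, 0.3]
finger_gap: -0.1
grasp_force: 0.2
```

```bash
python3 - <<'E'
from h import *
o=arm.get_obs();print(o["tcp_pos"],o["ee_rot"],o["clock"],o["contact_force"])
p=vision.get_image("wrist");save(p,"w1")
E
```

```text
[ 519.90446168 -260.25276134   70.36931572] [ 3.26758459e-01  3.12278721e+00 -4.27124330e-04] 4.6667 [ 1.18630337 -0.10700431  0.33309973]
```

View pics/w1.png

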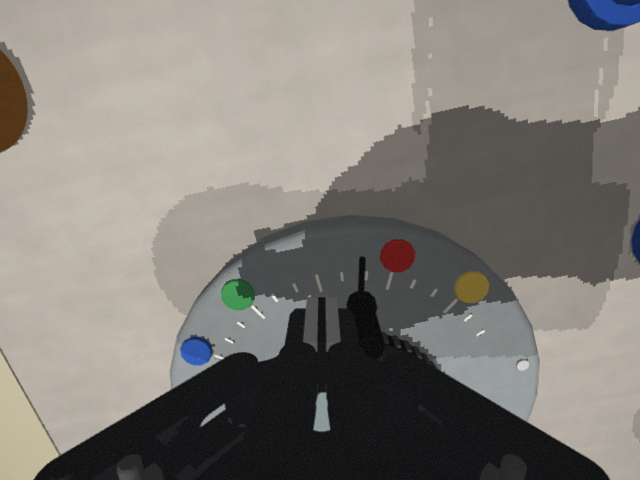

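```bash
python3 - <<'E'
from h import *
p=vision.get_image("wrist")
def ang(u,v,z):
    t=at(p,u,v,z)[:2]-C; return np.hypot(*t).round(1),(np.arctan2(t[1],t[0])%6.283).round(4)
print(ang(362,258,36),ang(362.5,275,36),"red",ang(397.5,255.5,30),"green",ang(238,294,30))
o=arm.get_obs();T0=(o["tcp_pos"],Ro.from_rotvec(o["ee_rot"]).as_matrix())
y=T0[1][:,1]; th=(np.arctan2(y[1],y[0])+np.pi/2)%6.283; e=np.array([np.cos(th),np.sin(th)]);d=T0[0][:2]-C
print("th",th,"r",d@e,"off",d@np.array([-e[1],e[0]]))
r,off=d@e,d@np.array([-e[1],e[0]])
for k in(.05,.1,.15,.2,.25):print(k,*rel(T0,(pose(th-k,off,T0[0][2],r))))
E
```

```text
(np.float64(97.7), np.float64(2.9354)) (np.float64(88.8), np.float64(2.9283)) red (np.float64(98.4), np.float64(2.7471)) green (np.float64(98.2), np.float64(3.6287))
th 2.932491313615448 r 74.69938899303962 off 19.682136767241452
0.05 [0.0009 0.0038 0.    ] [0.02 0.02 2.86]
0.1 [0.0016 0.0076 0.    ] [0.02 0.02 5.73]
0.15 [0.0021 0.0114 0.    ] [0.02 0.02 8.59]
0.2 [0.0024 0.0152 0.    ] [ 0.02  0.02 11.46]
0.25 [0.0025 0.0191 0.    ] [ 0.02  0.02 14.32]
```

Call:
servo_tool(angular=[[0,0,2],[0,0,4],[0,0,6],[0,0,8],[0,0,10],[0,0,10],[0,0,10]], linear=[[0.0006,0.0027,0],[0.0011,0.0053,0],[0.0016,0.008,0],[0.002,0.0106,0],[0.0023,0.0133,0],[0.0023,0.0133,0],[0.0023,0.0133,0]], claw=[0,0,0,0,0,0,0])

```text
clock: 5.35
tcp_pos: [519.8, -247.1, 69.4]
ee_rot: [-0.598, -3.084, 0.0]
contact_force: [-0.2, -1.4, -0.0]
finger_gap: -0.1
grasp_force: 0.5
```

```bash
python3 - <<'E'
from h import *
p=vision.get_image("wrist");o=arm.get_obs();print(o["tcp_pos"],o["contact_force"])
cv2.imwrite("pics/w2.png",cv2.resize(p["image"][210:330,270:430],None,fx=5,fy=5,interpolation=cv2.INTER_CUBIC)[:,:,::-1])
hsv=cv2.cvtColor(p["image"],cv2.COLOR_RGB2HSV)
m=(hsv[...,1]>120)&((hsv[...,0]<8)|(hsv[...,0]>172))&(hsv[...,2]>50);m[:,:270]=0;m[:,450:]=0;m[:200]=0
y,x=np.nonzero(m);print(m.sum(),x.mean(),y.mean())
E
```

```text
[ 519.84470548 -247.08520174   69.32374482] [-0.5796297  -0.53208598  0.07405825]
853 365.43610785463073 252.63423212192262
```

View pics/w2.png

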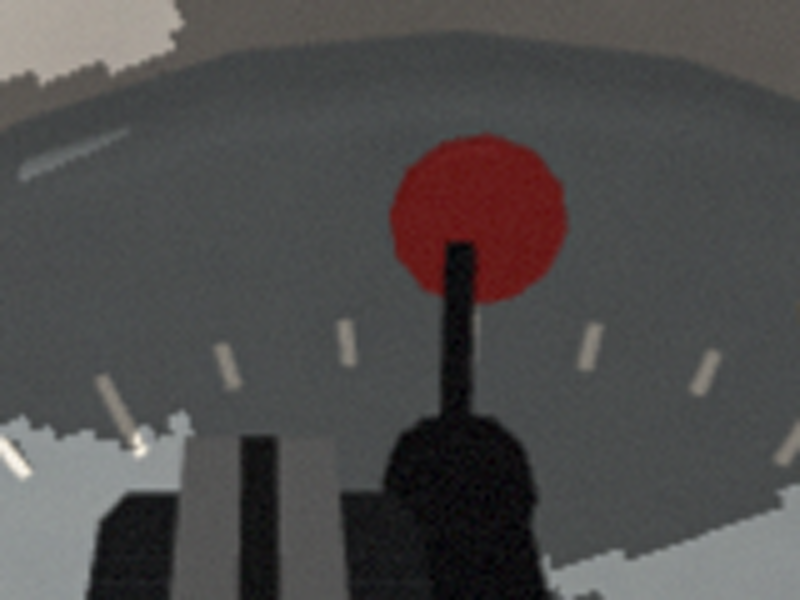

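```bash
python3 - <<'E'
from h import *
p=vision.get_image("wrist")
def ang(u,v,z):
    t=at(p,u,v,z)[:2]-C; return np.hypot(*t).round(1),(np.arctan2(t[1],t[0])%6.283).round(4)
print(ang(270+460/5,210+243/5,36),ang(270+456/5,210+400/5,36),"red",ang(270+479/5,210+218/5,30))
E
```

```text
(np.float64(97.8), np.float64(2.7668)) (np.float64(81.2), np.float64(2.7657)) red (np.float64(98.2), np.float64(2.7408))
```

Call:
servo_tool(angular=[[0,0,0.7],[0,0,1.4],[0,0,1.4],[0,0,1.4]], linear=[[0.0002,0.001,0],[0.0004,0.0019,0],[0.0004,0.0019,0],[0.0004,0.0019,0]], claw=[0,0,0,0])

```text
clock: 5.78
tcp_pos: [520.1, -245.1, 69.3]
ee_rot: [-0.638, -3.076, 0.0]
contact_force: [-0.6, -1.4, 1.3]
finger_gap: -0.0
grasp_force: 1.1
```

```bash
python3 - <<'E'
from h import *
p=vision.get_image("wrist");o=arm.get_obs();print(o["tcp_pos"],o["contact_force"])
cv2.imwrite("pics/w3.png",cv2.resize(p["image"][210:330,270:430],None,fx=5,fy=5,interpolation=cv2.INTER_CUBIC)[:,:,::-1])
E
```

```text
[ 520.13799158 -245.1386012    69.25218155] [-1.5847301  -1.77728534  0.6946482 ]
```

View pics/w3.png

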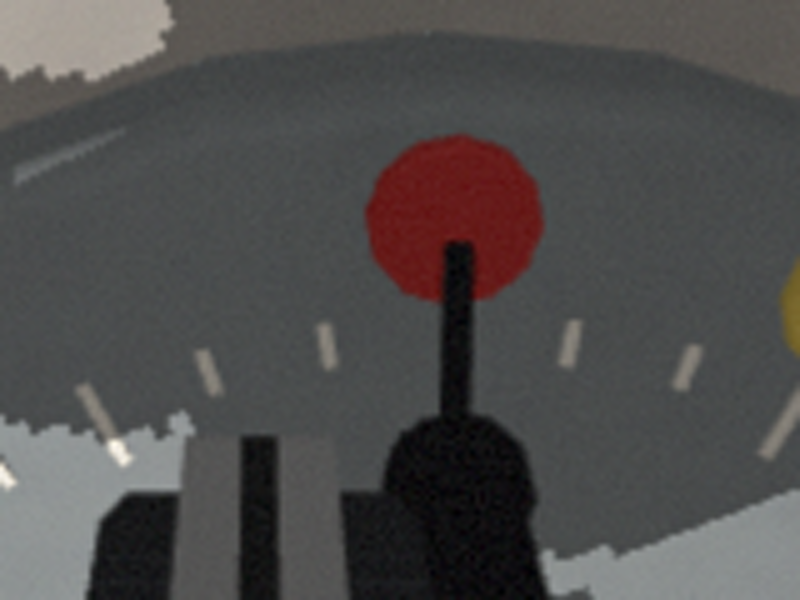

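Call:
servo_tool(angular=[[0,0,0],[0,0,0],[0,0,0],[0,0,0],[0,0,0],[0,0,0],[0,0,0]], linear=[[0,-0.006,0],[0,-0.014,0],[0,-0.018,0],[0,-0.018,-0.035],[0,-0.018,-0.07],[0,-0.018,-0.1],[0,-0.018,-0.1]], claw=[0,0,0,0,0,0,0])

```text
clock: 6.42
tcp_pos: [516.1, -263.7, 176.5]
ee_rot: [0.635, 3.064, -0.004]
contact_force: [1.0, -0.9, 1.0]
finger_gap: 0.1
grasp_force: 0.0
```

```bash
python3 - <<'E'
from h import *
p=vision.get_image("wrist");o=arm.get_obs();print(o["tcp_pos"],o["ee_rot"],o["contact_force"],o["clock"])
save(p,"w4")
T0=(o["tcp_pos"],Ro.from_rotvec(o["ee_rot"]).as_matrix())
print(rel(T0,(np.array([457.8,-25.8,169]),T0[1])))
for s in silhouettes("capture_top",p)[:4]:
    c=cen(s);print(s["score"],s["box"],c,at(p,*c,22))
E
```

```text
[ 515.01370143 -262.69762591  173.19613748] [ 6.36945856e-01  3.06814381e+00 -1.00535979e-03] [-0.02796332 -0.14131102  0.057898  ] 6.4667
(array([0.1468, 0.1945, 0.0032]), array([0., 0., 0.]))
0.95 [570.5, 4.9, 623.0, 55.6] (np.float64(596.6464007782101), np.float64(28.450389105058367)) [457.5 -28.7  22. ]
0.81 [552.1, 127.9, 601.1, 173.2] (np.float64(575.4897959183673), np.float64(150.2791310072416)) [535.2 -58.1  22. ]
0.75 [459.3, 0.0, 499.0, 14.9] (np.float64(477.6128048780488), np.float64(4.564024390243903)) [ 411.  -102.3   22. ]
```

View pics/w4.png

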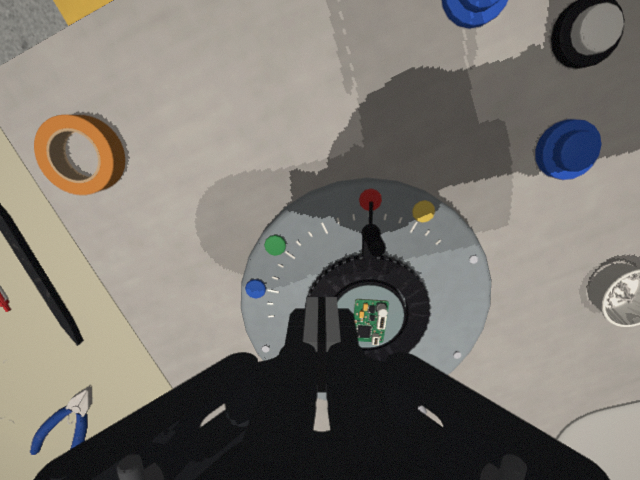

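Call:
servo_tool(angular=[[0,0,0],[0,0,0],[0,0,0],[0,0,0],[0,0,0],[0,0,0],[0,0,0],[0,0,0],[0,0,0],[0,0,0]], linear=[[0.021,0.028,0],[0.042,0.056,0],[0.063,0.084,0],[0.084,0.112,0],[0.105,0.139,0],[0.126,0.167,0.02],[0.147,0.194,0.05],[0.147,0.194,0.07],[0.147,0.194,0.07],[0.147,0.194,0.07]], claw=[0,0,0,0,0,0,0,0,0,0])

```text
clock: 7.35
tcp_pos: [454.3, -25.5, 98.1]
ee_rot: [-0.636, -3.073, 0.003]
contact_force: [0.6, -0.3, 1.2]
finger_gap: 0.2
grasp_force: 0.0
```

```bash
python3 - <<'E'
from h import *
p=vision.get_image("wrist");o=arm.get_obs();print(o["tcp_pos"],o["contact_force"],o["clock"])
save(p,"w5")
T0=(o["tcp_pos"],Ro.from_rotvec(o["ee_rot"]).as_matrix())
hsv=cv2.cvtColor(p["image"],cv2.COLOR_RGB2HSV)
for s in silhouettes("capture_top",p)[:4]:
    c=cen(s); m=s["pixels"]&(hsv[...,1]<60)&(hsv[...,2]>110); print(s["score"],s["box"],c,at(p,*c,22),m.sum())
    if m.sum()>50:
        y,x=np.nonzero(m);q=at(p,x.mean(),y.mean(),22);print(q,rel(T0,(q,T0[1])))
E
```

```text
[455.62354903 -25.75323455  99.43409119] [-0.31381979  0.05213572  0.84189716] 7.4
0.89 [306.3, 88.5, 357.8, 148.7] (np.float64(331.06772009029345), np.float64(117.30248306997743)) [375.3  13.7  22. ] 0
0.76 [300.8, 245.6, 351.3, 294.3] (np.float64(325.4223664503245), np.float64(269.7413879181228)) [455.5 -24.   22. ] 1056
[458.8 -28.1  22. ] (array([-0.0039, -0.0008,  0.0774]), array([0., 0., 0.]))
0.71 [157.6, 202.4, 213.1, 257.1] (np.float64(184.1062025881303), np.float64(229.91923248549756)) [398.6 -91.2  22. ] 0
0.64 [444.4, 358.7, 489.2, 395.2] (np.float64(470.0268972142171), np.float64(374.13544668587895)) [566.8  36.9  22. ] 2
```

View pics/w5.png

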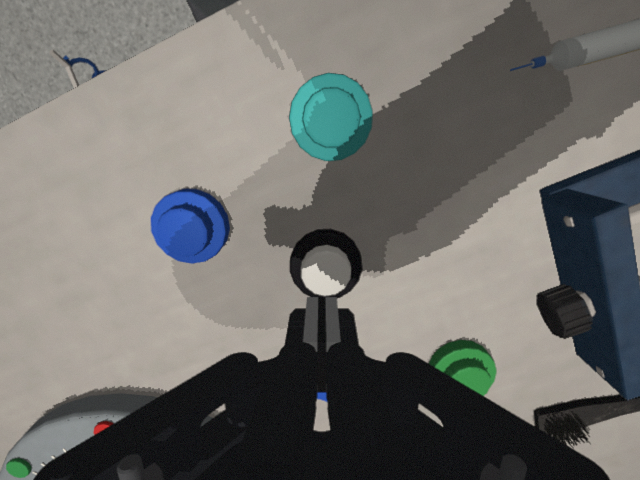

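Call:
servo_tool(angular=[[0,0,0],[0,0,0],[0,0,0],[0,0,0],[0,0,0],[0,0,0]], linear=[[-0.001,0,0.025],[-0.001,0,0.045],[-0.001,0,0.055],[-0.001,0,0.059],[-0.001,0,0.062],[-0.001,0,0.062]], claw=[0,0,0,0,0,0])

```text
clock: 7.95
tcp_pos: [457.1, -26.2, 38.0]
ee_rot: [0.639, 3.075, -0.0]
contact_force: [-0.3, -1.3, 2.3]
finger_gap: -0.2
grasp_force: 1.2
```

Call:
servo_tool(angular=[[0,0,0],[0,0,0],[0,0,0],[0,0,0],[0,0,0]], linear=[[0,0,0.001],[0,0,0.002],[0,0,0.003],[0,0,0.0035],[0,0,0.0035]], claw=[0,0,0,0,0])

```text
clock: 8.37
tcp_pos: [457.5, -25.6, 35.0]
ee_rot: [0.637, 3.074, 0.0]
contact_force: [-1.2, -2.9, 9.1]
finger_gap: 0.0
grasp_force: 4.2
```

Call:
servo_tool(angular=[[0,0,0],[0,0,0],[0,0,0],[0,0,0],[0,0,0],[0,0,0]], linear=[[0,0,0],[0,0,-0.01],[0,0,-0.04],[0,0,-0.08],[0,0,-0.12],[0,0,-0.12]], claw=[0,0,0,0,0,0])

```text
clock: 8.87
tcp_pos: [461.1, -25.0, 161.8]
ee_rot: [0.633, 3.063, 0.007]
contact_force: [0.4, -0.5, 0.6]
finger_gap: 0.2
grasp_force: 0.0
```

```bash
python3 - <<'E'
from h import *
p=vision.get_image("wrist");save(p,"w6");o=arm.get_obs();print(o["tcp_pos"],o["contact_force"])
E
```

```text
[459.30611096 -24.679861   158.1630888 ] [ 0.04945247 -0.15966755 -1.05889912]
```

View pics/w6.png

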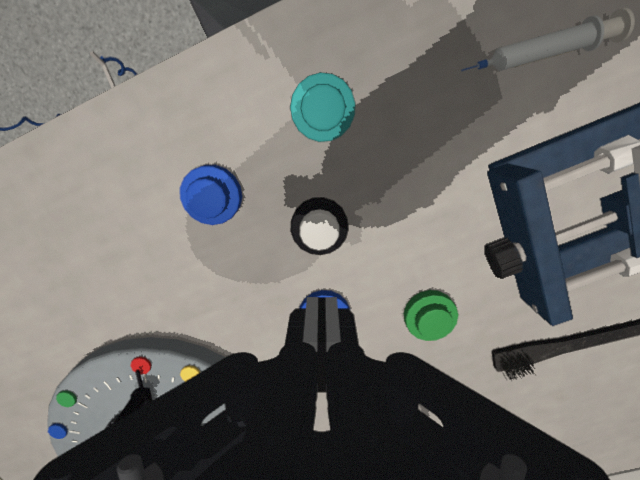

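The picture shows the pointer still over the red stud near (141,368) and the button cap up at (320,228), with the robot clear of everything.

```bash
python3 -c "
from station import arm
print(arm.finish_job())"
```

```text
the job is handed in; nothing more can be done
None
```

The polarizer ring's pointer is over the red stud. The white capture button was then pressed to its stop and came back up, nothing else was touched, and I handed the job in at about 9 s on the robot's clock.

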